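Eject the crushed can with the crusher's trigger grip

TASK

The freshly flattened can on the crusher's outlet shelf has to go into the dustpan: the jar stands in the way of the trigger, so first move it aside, then squeeze the trigger fully against its fixed grip so that the ejector pushes the can off the shelf, and let the trigger spring back. Finally stand the jar back upright on its cork mat. Do not touch the flattened can with the gripper, do not tip the jar, and leave the dustpan, the stack of cans and the stopper where they are.

Things in the scene. Friction and masses are not known exactly. Their poses are not given: they have to be found in the camera images.
- crusher: Fixed steel box, 180 (x) x 160 (y) x 184 mm high with closed lid; lid handle to 208 mm. Origin under the box's centre at table height; its front is -x. At the front's foot an outlet shelf 62 mm deep, 92 mm wide, top 16 mm up; a dark ejector blade slides out over it along -x. A fixed black grip bar juts from its -y side.
- trigger (a joint): Sprung steel lever on the -x side of the grip bar, on a vertical hinge at crusher x -74, y -100; 8 mm thick, 22 tall, 110 long. 0 rad = at rest, off the grip; 0.20 = fully squeezed, parallel to the grip. Springs back. Takes 3 N at the pad to start, 8 N when full, more if quick. Drives the ejector, 84 mm at 0.20 rad; the can is wholly off the shelf from about 0.16 rad.
- trigger_pad (a point): Where the trigger is squeezed: point on its outer face (crusher -x side), 80 mm from its hinge, 95 mm above the table; moves with the trigger. Outer width from here to grip_pad: 42 mm at rest, 26 mm fully squeezed.
- grip_pad (a point): Point on the outer face (crusher +x side) of the fixed grip bar, abreast of the trigger pad: crusher x -52, y -180 mm, 95 mm up, axes as the crusher's. The bar runs along crusher y from -85 to -215 mm, 16 mm thick in x, 26 mm tall, centre 95 mm up, free below. The bar does not give; only the trigger moves.
- can: The flattened silver can lying on the outlet shelf: a disc 66 mm across, 16 mm thick; origin at the centre of its underside.
- jar: Empty glass jar with closed steel lid, 58 mm across, 114 mm high in all: the glass is straight-sided up to 90 mm, the lid is 54 mm across from 94 to 114 mm. Origin at the centre of its underside. It stands on the cork mat in front of the trigger, its side some 4 to 15 mm from the trigger. Weighs 0.15 to 0.3 kg.
- mat: Round cork mat fixed to the table, 92 mm across, 3 mm thick: the jar's place. Origin at the centre of its underside. The table on the far side of the mat from the crusher (130 mm along crusher -y) is free.
- dustpan: Orange plastic dustpan lying loose on the table in front of the crusher, its open lip (its +x side) under the edge of the outlet shelf, its handle to -x. Floor 170 (x) x 180 (y) mm, 4 mm thick; rear wall 45 mm high, side walls 18 to 40 mm; the handle reaches 168 mm from the origin. Origin under the middle of the floor.
- stack3: Top one of a stack of four flattened cans beside the crusher; each 66 mm across and 16 mm thick, so its underside is 48 mm up. Origin at the centre of its underside.
- stopper: Loose green hard-silicone stopper, 52 mm across the top, 44 mm high, standing behind the grip bar (its crusher +x side). Origin at the centre of its underside.
Mind the look-alikes: they are no part of the job. Several things have the shape of the jar; the one meant has the colours described above. Leave any blue or purple look-alike of the can alone.

How it is judged (in metres and radians):
On the way, in this order (a step that is already met when the one before it is completed fails the run):
1. the jar is moved from its place (more than 30 mm) (distance of jar from where it was at the start of the episode above 0.03 m), for 0.1 s.
2. the trigger is squeezed against its grip (beyond 0.16 rad) (value of joint trigger above 0.16 rad), for 0.2 s.
3. the trigger is let go and has sprung back (below 0.03 rad) (value of joint trigger below 0.03 rad), for 0.2 s.
At the end, for the whole second after the job is handed in: The can rests flat on the dustpan's floor (underside below 10 mm), centre inside the walls and 37 mm or more in from the lip; the jar stands upright (0.08 rad) at rest on the mat, centres within 20 mm; the trigger is back below 0.03 rad (x of can in the frame of dustpan between -0.085 and 0.048 m and y of can in the frame of dustpan between -0.085 and 0.085 m and height (world z) of can below 0.01 m and linear speed of each of can, jar below 0.02 m/s and horizontal distance between jar and mat below 0.02 m and angle between jar's own z axis and vertical below 0.08 rad and height (world z) of jar below 0.008 m and value of joint trigger below 0.03 rad); the robot touches nothing.
It fails at once if the gripper touches the flattened can (contact force between the fingers and can above 0.5 N).
It fails at once if the jar is tipped (over 0.6 rad) (angle between jar's own z axis and vertical above 0.6 rad).
It fails at once if the dustpan is shifted by more than 40 mm (distance of dustpan from where it was at the start of the episode above 0.04 m).
It fails at once if the stack of cans is disturbed (top can moved by more than 25 mm) (distance of stack3 from where it was at the start of the episode above 0.025 m).
It fails at once if the stopper is moved by more than 25 mm (distance of stopper from where it was at the start of the episode above 0.025 m).
It also fails if it takes over 61 s, if anything falls off the work surface, if the arm or the gripper's body presses on something with over 40 N, if the wrist force passes 120 N, or if a joint passes its speed limit or range.

ROBOT

A 6-joint arm with a two-finger parallel gripper is mounted at the origin on the work surface. World frame = base frame: x ahead of the robot, y to its left, z up, the work surface at z = 0. Lengths are in mm, angles in rad, forces in N, time in s.
With the tool pointing down it reaches from about 325 to 750 mm from the base axis. Payload 7.6 kg.
Tool frame: the origin (TCP) lies at the very end of the fingers, on their centre line; the grasp point (between the pads) lies 19 mm behind it; z points along the fingers, x is the direction in which the jaws open and shut, and the axes are right-handed (so a half turn about z gives the same grasp; the last joint's range is limited). The gripper opens to 85 mm and grips with 20 to 120 N. Pads are 22 mm wide; open, the fingers measure 114 mm over their backs; the gripper's body (76 mm by 85 mm) begins 54 mm behind the grasp point. The pads swing forward as they close: fully open they stand 13 mm farther back than shut.
Start: joints at [-1.354, 0.052, 1.401, -0, 1.689, -0.07], TCP at [148.539, -503.569, 231.323] pointing down, gripper open.
Joint ranges: [-2.9, 2.9], [-0.91, 2.17], [0.12, 2.37], [-1.06, 4.2], [0.26, 2.73], [-2.93, 2.93]. Speed limits (rad/s): [2.57, 2.57, 3.01, 3.14, 3.14, 3.14].

INTERFACE

Orientations are given as a unit quaternion [x, y, z, w].
In Python, from bench import manip gives the robot as it stands. The module is installed in compiled form; this text tells all that it offers.
- The arm moves only by the tool servo_tool, never from a script. Its argument "commands" is a list of rows, each a list of 7 numbers: the turn, a rotation vector about the tool's x, y, z in rad, then the shift along the tool's x, y, z in m, then the closure in counts, from 0 (fully open) to 255 (shut). A call has 1 to 5 rows; each row shifts and turns the pose as measured when the row begins, along the tool's axes as they then stand; what a row does not reach is not made up. A row lasts 1/12 s, in which the tool goes at most 41.7 mm and 7.16 degrees, less where a joint would pass 70% of its speed; a pose out of reach is approached as far as the arm can. A call with a gripper value outside its range is refused whole. The fingers move at their own pace and stop on an object; "newtons" is the grip in N (left out, the last holds). Time passes only in rows, so rows that do not move let the fingers close. It gives the time, the measured TCP pose, the force and the opening at its end, in the units of the state.
- manip.sense(): the state, without advancing time (a new reading comes with each control period).
- manip.snapshot(name): name is "scene" or "side" or "wrist"; returns the picture (420x560x3 uint8, red, green, blue); there is no depth.
- manip.camera_params(name): a dict with "fx", "fy", "cx", "cy" (pixels), "view" (4x4, takes a point from world to camera coordinates). Camera axes: x right, y down, z forward; pixel columns grow to the right and rows downward; lengths in mm; the calibration is good to about 2 mm. A picture is of the moment at which its call begins: read the wrist's pose just before it. camera_params takes no time and is no camera call; for the wrist camera it gives the pose at the moment of the call.
- manip.job_done(): hands the job in, once; it reports no verdict.
The state is a dict: "clock": time; "joints": joint angles; "dq": joint speeds; "joint_torque": joint torques, N m; "tcp_pos": TCP position; "tcp_rot": TCP orientation; "force": force on the tool from outside, world axes, zero at the start; "wrist_torque": the same for the moment, N m; "finger_gap": finger opening in mm.
Only numpy, scipy, OpenCV 4.12 (cv2) and the standard library are available. Lean on these libraries where they do the work, as an engineer would, in place of code of your own. Each camera call takes 0.05 s, during which the arm holds its last target.

## Working session

There is one attempt and no reset: what is moved stays moved. The work goes in short steps, Python scripts to look and compute and a tool call to move; the robot and the scene stay as the last step left them, time stands still between calls to the robot, and variables do not carry over. Pictures are saved under pics/ and viewed, and the job is handed in when it is done.

Besides the shell and the picture viewer there is one more tool, called after "Call:" by a JSON object that holds its "method" and its "body", one argument or row to a line. servo_tool: Moves the arm, as the interface text tells. Its arguments: {"type":"object","properties":{"commands":{"type":"array","items":{"type":"array","items":{"type":"number"}}},"newtons":{"type":"number"}},"required":["commands"]}

```bash
mkdir -p pics; python3 - <<'E'
from bench import manip
import cv2
s=manip.sense()
for k,v in s.items(): print(k,v)
for n in("scene","side","wrist"):
    p=manip.camera_params(n); print(n,p)
    cv2.imwrite(f"pics/{n}0.png",manip.snapshot(n)[:,:,::-1])
E
```

```text
clock 0.0
joints [-1.35430647e+00  5.28317805e-02  1.40171262e+00  8.12987840e-06
  1.68860427e+00 -7.03045167e-02]
dq [-0.00046213  0.00180683 -0.00019295  0.00099038 -0.0010966   0.00066024]
joint_torque [ 1.45671133e-04 -3.81670010e+01 -3.60187268e+01 -6.25614462e-05
  6.22366962e-03  1.57884330e-05]
tcp_pos [ 148.46933551 -503.25902543  230.48114849]
tcp_rot [ 8.00899220e-01 -5.98798659e-01 -5.86201861e-04 -5.11545998e-04]
force [ 0.63072939 -0.12742301 -0.56184209]
wrist_torque [-0.03889784 -0.03825697 -0.0045873 ]
finger_gap 85.48645488596183
scene {'fx': 388.33985916401, 'fy': 388.33985916401, 'cx': 277.0116715572525, 'cy': 206.52640260041144, 'view': array([[ 5.64777321e-02,  9.98266682e-01, -1.65498639e-02,
        -8.33658052e+01],
       [ 7.92532921e-01, -5.49072309e-02, -6.07352258e-01,
        -3.86570756e+02],
       [-6.07208230e-01,  2.11855661e-02, -7.94260245e-01,
         1.37918079e+03],
       [ 0.00000000e+00,  0.00000000e+00,  0.00000000e+00,
         1.00000000e+00]])}
side {'fx': 466.0657000153587, 'fy': 466.0657000153587, 'cx': 285.303973154986, 'cy': 206.1686307916223, 'view': array([[-8.65317172e-01, -5.00935081e-01,  1.70363201e-02,
         5.11558712e+02],
       [-2.84566473e-01,  4.63013045e-01, -8.39428879e-01,
         2.08353432e+02],
       [ 4.12611335e-01, -7.31220189e-01, -5.43202468e-01,
         9.05332735e+02],
       [ 0.00000000e+00,  0.00000000e+00,  0.00000000e+00,
         1.00000000e+00]])}
wrist {'fx': 326.2558719536927, 'fy': 326.2558719536927, 'cx': 276.0063139491522, 'cy': 212.08405001533652, 'view': array([[ 2.81572988e-01, -9.59536388e-01, -2.56361758e-03,
        -5.24308506e+02],
       [-9.23799902e-01, -2.71806676e-01,  2.69656953e-01,
        -3.43958486e+01],
       [-2.59442467e-01, -7.35598442e-02, -9.62953039e-01,
         3.80463286e+02],
       [ 0.00000000e+00,  0.00000000e+00,  0.00000000e+00,
         1.00000000e+00]])}
```

View pics/scene0.png

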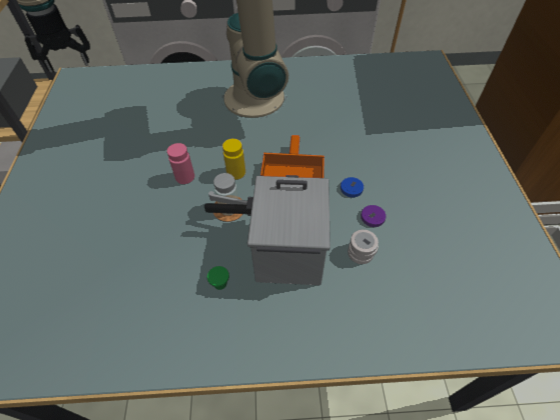

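View pics/side0.png

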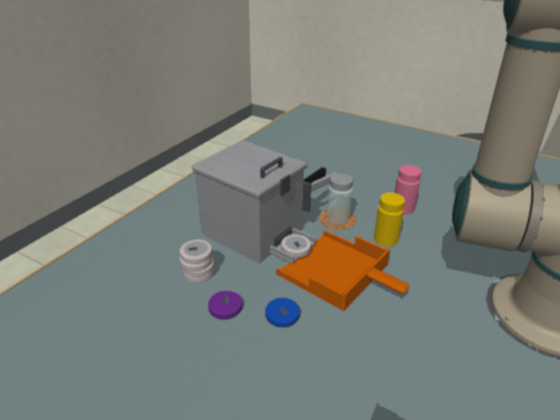

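View pics/wrist0.png

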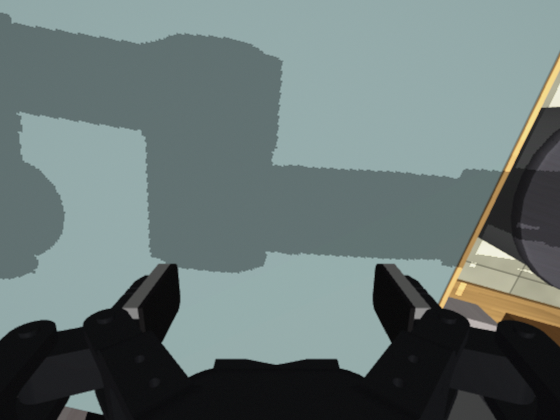

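The scene picture shows the things that could be taken for the jar: clear glass with a steel lid at (225,188), yellow at (234,160) and pink at (180,165). In the side picture they are at (341,198), (390,220) and (407,190). I choose the glass jar. The silver can is at side (295,245); the blue and purple discs are decoys. Next I take a closer crop.

```bash
python3 - <<'E'
import cv2
a=cv2.imread("pics/scene0.png")[130:300,160:400]; cv2.imwrite("pics/scene0c.png",cv2.resize(a,None,fx=3.3,fy=3.3,interpolation=cv2.INTER_CUBIC))
a=cv2.imread("pics/side0.png")[140:320,180:440]; cv2.imwrite("pics/side0c.png",cv2.resize(a,None,fx=3,fy=3,interpolation=cv2.INTER_CUBIC))
E
```

```text
(no output)
```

View pics/scene0c.png

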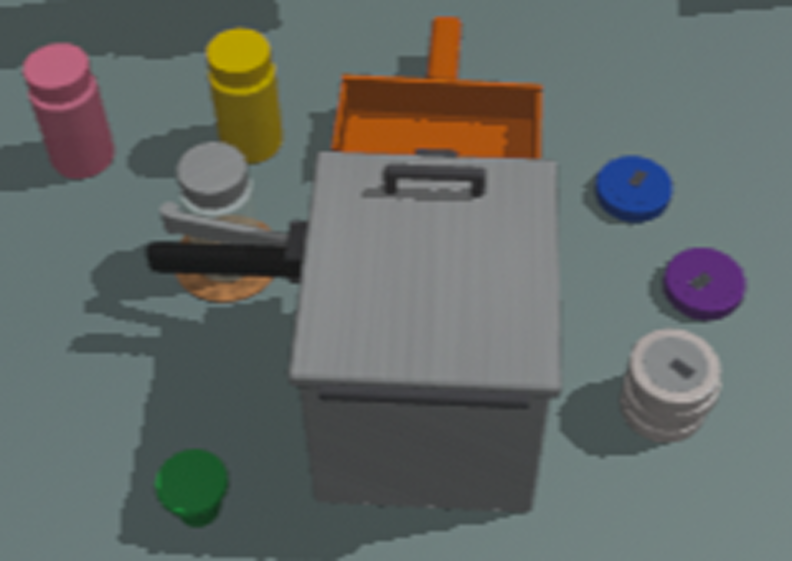

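View pics/side0c.png

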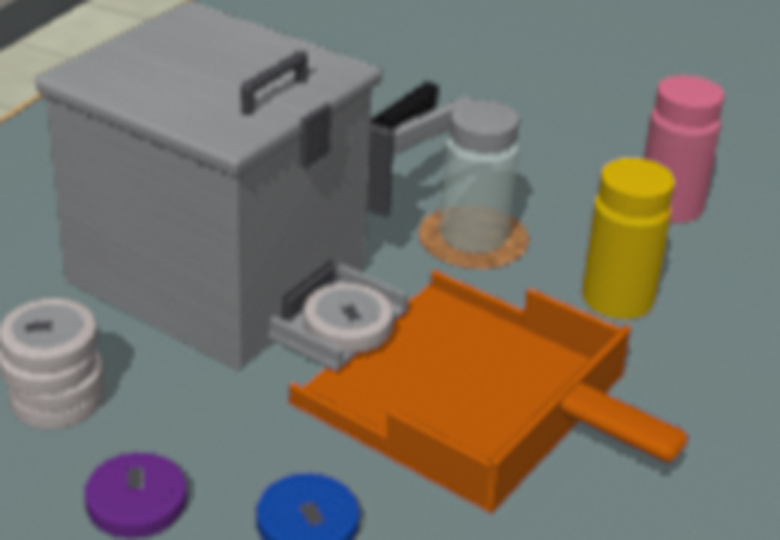

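```bash
cat > h.py <<'E'
from bench import manip
import numpy as np, cv2
from scipy.optimize import least_squares
from scipy.spatial.transform import Rotation as R
def ray(P,uv,z):
    V=P["view"];Rm=V[:3,:3];t=V[:3,3];c=-Rm.T@t
    d=Rm.T@np.array([(uv[0]-P["cx"])/P["fx"],(uv[1]-P["cy"])/P["fy"],1]);return c+d*(z-c[2])/d[2]
def proj(P,X):
    X=np.atleast_2d(X);c=X@P["view"][:3,:3].T+P["view"][:3,3]
    return np.c_[P["fx"]*c[:,0]/c[:,2]+P["cx"],P["fy"]*c[:,1]/c[:,2]+P["cy"]]
def sc(u,v): return (160+(u+.5)/3.3-.5,130+(v+.5)/3.3-.5)
def sd(u,v): return (180+(u+.5)/3-.5,140+(v+.5)/3-.5)
def st():
    s=manip.sense(); print("t%.2f"%s["clock"],"tcp",s["tcp_pos"].round(1),"yaw",np.degrees(R.from_quat(s["tcp_rot"]).as_euler("ZYX")).round(2),"F",np.array(s["force"]).round(1),"gap%.1f"%s["finger_gap"],"q",np.array(s["joints"]).round(2)); return s
E
python3 - <<'E'
from h import *
S=manip.camera_params("scene");D=manip.camera_params("side")
print("lid scene",[ray(S,sc(*p),184)[:2].round(0) for p in[(320,152),(557,162),(560,385),(293,378)]])
print("lid side",[ray(D,sd(*p),184)[:2].round(0) for p in[(38,82),(190,3),(382,72),(236,168)]])
print("foot scene",[ray(S,sc(*p),0)[:2].round(0) for p in[(315,497),(532,510)]])
print("foot side",[ray(D,sd(*p),0)[:2].round(0) for p in[(64,280),(240,368)]])
for n,P,f,p,z in[("jarlid",S,sc,(212,170),117),("jarlid",D,sd,(486,118),117),("mat",D,sd,(474,237),3),("mat",S,sc,(224,258),3),
 ("stopper",S,sc,(192,482),44),("griptip",S,sc,(150,250),108),("grip root",S,sc,(290,252),108),("trig tip",S,sc,(165,213),106),("yellow",S,sc,(240,50),114),("pink",S,sc,(58,65),114),("yellow",D,sd,(637,177),114),("pink",D,sd,(690,93),114),("stack",S,sc,(675,365),64)]:
    print(n,ray(P,f(*p),z)[:2].round(1))
E
```

```text
lid scene [array([539.,   8.]), array([560., 174.]), array([741., 151.]), array([725., -13.])]
lid side [array([735., 155.]), array([718., -12.]), array([534.,  11.]), array([552., 179.])]
foot scene [array([714., -10.]), array([734., 148.])]
foot side [array([740., 142.]), array([563., 161.])]
jarlid [490.8 -77.5]
jarlid [485.1 -78.1]
mat [485.9 -78.6]
mat [489.  -81.7]
stopper [718.6 -94.7]
griptip [ 558.6 -122.8]
grip root [567.6 -18.9]
trig tip [ 522.  -113.8]
yellow [356.3 -58.1]
pink [ 363. -209.]
yellow [355.1 -61.1]
pink [ 361.5 -209.7]
stack [657.1 257.6]
```

```bash
cat >> h.py <<'E'
def down(xang): # tool x dir at world angle (deg), z down
    a=np.radians(xang);x=np.array([np.cos(a),np.sin(a),0]);z=np.array([0,0,-1.]);return R.from_matrix(np.c_[x,np.cross(z,x),z])
def plan(pos,xang,n=5,cap=40):
    s=st();r0=R.from_quat(s["tcp_rot"]);rt=down(xang)
    d=np.array(pos)-s["tcp_pos"];L=np.linalg.norm(d);rv=(r0.inv()*rt).as_rotvec();A=np.degrees(np.linalg.norm(rv))
    N=max(n,int(np.ceil(max(L/cap,A/7))));print("dist %.1f rot %.1f rows %d"%(L,A,N), "tool shift mm",r0.inv().apply(d).round(1),"rot",rv.round(3))
    r=r0
    for i in range(min(N,10)):
        print((rv/N).round(3),(r.inv().apply(d/N)/1000).round(4)); r=r*R.from_rotvec(rv/N)
E
python3 -c "
from h import *
plan((485,-79,190),-96.6)"
```

```text
t0.15 tcp [ 148.5 -503.3  230.7] yaw [-7.357e+01  7.000e-02 -1.800e+02] F [ 1.4  0.5 -0.3] gap85.4 q [-1.35  0.05  1.4  -0.    1.69 -0.07]
dist 543.1 rot 23.0 rows 14 tool shift mm [-311.7 -442.8   41.1] rot [0.    0.001 0.402]
[0.    0.    0.029] [-0.0223 -0.0316  0.0029]
[0.    0.    0.029] [-0.0232 -0.031   0.0029]
[0.    0.    0.029] [-0.024  -0.0303  0.0029]
[0.    0.    0.029] [-0.0249 -0.0296  0.0029]
[0.    0.    0.029] [-0.0257 -0.0289  0.0029]
[0.    0.    0.029] [-0.0266 -0.0281  0.0029]
[0.    0.    0.029] [-0.0274 -0.0273  0.0029]
[0.    0.    0.029] [-0.0281 -0.0265  0.0029]
[0.    0.    0.029] [-0.0289 -0.0257  0.0029]
[0.    0.    0.029] [-0.0296 -0.0249  0.0029]
```

Call:
{"method": "servo_tool", "body": {
  "commands": [
    [0,0,0.029,-0.022,-0.032,0.003,0],
    [0,0,0.029,-0.023,-0.031,0.003,0],
    [0,0,0.029,-0.024,-0.03,0.003,0],
    [0,0,0.029,-0.025,-0.03,0.003,0],
    [0,0,0.029,-0.026,-0.029,0.003,0]
  ],
  "newtons": 30
}}

```text
clock: 0.57
tcp_pos: [269.1, -350.7, 212.4]
tcp_rot: [0.75, -0.662, -0.002, -0.0]
force: [0.8, 0.5, 0.8]
finger_gap: 85.4
```

```bash
python3 -c "
from h import *
plan((485,-79,190),-96.6)"
```

```text
t0.57 tcp [ 269.1 -350.7  212.4] yaw [-82.89   0.24 179.86] F [0.8 0.5 0.8] gap85.4 q [-1.   -0.18  1.66 -0.    1.67  0.45]
dist 347.7 rot 13.7 rows 9 tool shift mm [-242.8 -247.9   22.8] rot [0.003 0.004 0.239]
[0.    0.    0.027] [-0.027  -0.0275  0.0025]
[0.    0.    0.027] [-0.0277 -0.0268  0.0025]
[0.    0.    0.027] [-0.0284 -0.0261  0.0025]
[0.    0.    0.027] [-0.0291 -0.0253  0.0025]
[0.    0.    0.027] [-0.0298 -0.0245  0.0025]
[0.    0.    0.027] [-0.0304 -0.0237  0.0025]
[0.    0.    0.027] [-0.031  -0.0229  0.0025]
[0.    0.    0.027] [-0.0316 -0.0221  0.0025]
[0.    0.    0.027] [-0.0322 -0.0212  0.0025]
```

Call:
{"method": "servo_tool", "body": {
  "commands": [
    [0,0,0.027,-0.027,-0.0275,0.002,0],
    [0,0,0.027,-0.028,-0.027,0.002,0],
    [0,0,0.027,-0.0285,-0.026,0.002,0],
    [0,0,0.027,-0.029,-0.025,0.002,0],
    [0,0,0.027,-0.03,-0.0245,0.002,0]
  ]
}}

```text
clock: 0.98
tcp_pos: [392.7, -190.6, 201.1]
tcp_rot: [-0.7, 0.714, 0.003, 0.0]
force: [0.9, -0.3, 0.4]
finger_gap: 85.3
```

Call:
{"method": "servo_tool", "body": {
  "commands": [
    [0,0,0.027,-0.03,-0.0235,0.002,0],
    [0,0,0.027,-0.031,-0.023,0.002,0],
    [0,0,0.027,-0.0315,-0.022,0.002,0]
  ]
}}

```text
clock: 1.23
tcp_pos: [467.8, -95.6, 194.8]
tcp_rot: [-0.669, 0.743, 0.002, 0.0]
force: [0.9, -0.4, 0.6]
finger_gap: 85.4
```

```bash
python3 -c "
from h import *
plan((485,-79,190),-96.6)
cv2.imwrite('pics/w1.png',manip.snapshot('wrist')[:,:,::-1])
import json
P=manip.camera_params('wrist');np.save('w1.npy',P,allow_pickle=True)"
```

```text
t1.23 tcp [467.8 -95.6 194.8] yaw [-96.     0.21 179.81] F [ 0.9 -0.4  0.6] gap85.4 q [-0.28 -0.07  1.59  0.    1.62  1.39]
dist 24.4 rot 0.7 rows 5 tool shift mm [-18.3 -15.3   4.9] rot [0.003 0.004 0.01 ]
[0.001 0.001 0.002] [-0.0037 -0.0031  0.001 ]
[0.001 0.001 0.002] [-0.0037 -0.0031  0.001 ]
[0.001 0.001 0.002] [-0.0037 -0.0031  0.001 ]
[0.001 0.001 0.002] [-0.0037 -0.003   0.001 ]
[0.001 0.001 0.002] [-0.0037 -0.003   0.001 ]
```

View pics/w1.png

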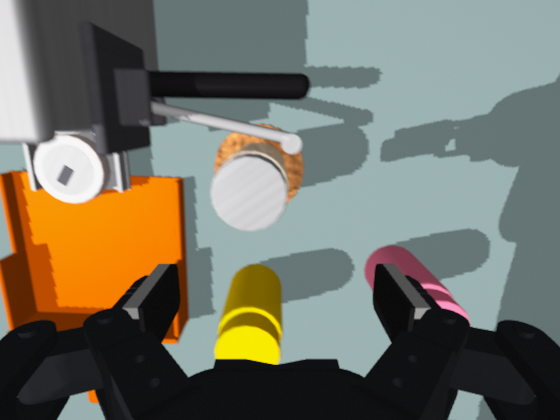

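```bash
python3 -c "
from h import *
P=np.load('w1.npy',allow_pickle=True).item()
print(P['view'].round(3))
for n,u,z in [('jarlid',(250,191),117),('mat',(258.5,168),3),('mat L',(215,168),3),('mat R',(302.5,168),3),('grip tip',(308,86),108),('grip root',(152,84),108),('bar+x edge mid',(230,73),108),('bar-x edge mid',(230,97),108),('trig tip',(289,144),106),('can',(70,170),32),('pan corner',(182,178),18)]:
    print(n,ray(P,u,z)[:2].round(1))
"
```

```text
[[-1.03000e-01 -9.95000e-01 -8.00000e-03 -4.00210e+01]
 [-9.57000e-01  9.70000e-02  2.73000e-01  4.33674e+02]
 [-2.71000e-01  3.60000e-02 -9.62000e-01  4.74276e+02]
 [ 0.00000e+00  0.00000e+00  0.00000e+00  1.00000e+00]]
jarlid [494.1 -74.3]
mat [493.8 -73.3]
mat L [498.4 -28.8]
mat R [ 489.2 -118.2]
grip tip [ 558.5 -120.1]
grip root [570.4 -17.9]
bar+x edge mid [571.7 -70.1]
bar-x edge mid [557. -68.]
trig tip [ 522.3 -104.3]
can [514.  101.9]
pan corner [493.7   2.2]
```

Call:
{"method": "servo_tool", "body": {
  "commands": [
    [0.001,0.001,0.005,-0.007,-0.007,0,0],
    [0.001,0.001,0.003,-0.007,-0.007,0,0],
    [0.001,0.001,0.002,-0.006,-0.006,0,0],
    [0,0,0,0,-0.002,0.015,0],
    [0,0,0,0,0,0.02,0]
  ]
}}

```text
clock: 1.7
tcp_pos: [499.0, -68.5, 161.0]
tcp_rot: [-0.669, 0.743, -0.001, 0.003]
force: [-0.0, 0.0, -0.3]
finger_gap: 85.4
```

```bash
python3 -c "
from h import *
plan((491,-76.5,53),-96.6)
P=manip.camera_params('wrist');np.save('w2.npy',P,allow_pickle=True)
cv2.imwrite('pics/w2.png',manip.snapshot('wrist')[:,:,::-1])"
```

```text
t1.70 tcp [499.  -68.5 161. ] yaw [ -96.05    0.19 -179.69] F [-0.   0.  -0.3] gap85.4 q [-0.21  0.02  1.57  0.    1.54  1.46]
dist 108.6 rot 0.7 rows 5 tool shift mm [  9.1   7.7 107.9] rot [-0.005  0.003  0.01 ]
[-0.001  0.001  0.002] [0.0018 0.0015 0.0216]
[-0.001  0.001  0.002] [0.0018 0.0015 0.0216]
[-0.001  0.001  0.002] [0.0018 0.0015 0.0216]
[-0.001  0.001  0.002] [0.0018 0.0015 0.0216]
[-0.001  0.001  0.002] [0.0018 0.0014 0.0216]
```

View pics/w2.png

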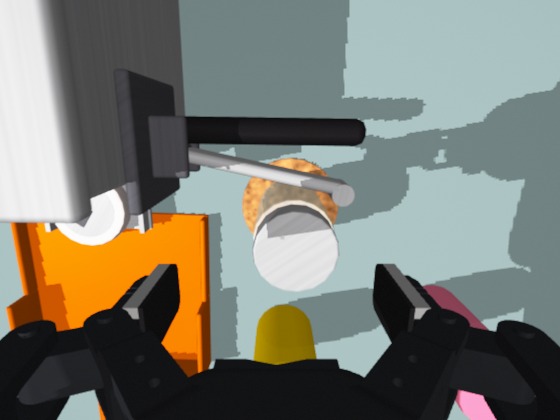

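```bash
python3 -c "
from h import *
P=np.load('w2.npy',allow_pickle=True).item()
for n,u,z in [('jarlid',(296,247),117),('mat',(291,203),3),('grip tip',(365,132),108),('bar+x',(290,118),108),('bar-x',(290,143),108),('trig tip',(343,195),106)]:
    print(n,ray(P,u,z)[:2].round(1))
"
```

```text
jarlid [491.9 -80. ]
mat [491.7 -81.4]
grip tip [ 555.8 -126.8]
bar+x [568.3 -83.9]
bar-x [554.2 -82.5]
trig tip [ 518.9 -112.4]
```

Call:
{"method": "servo_tool", "body": {
  "commands": [
    [0,0,0.005,0.006,0.004,0.012,0],
    [0,0,0.005,0.004,0.003,0.015,0],
    [0,0,0,0,0,0,0]
  ]
}}

```text
clock: 2.0
tcp_pos: [487.8, -78.6, 127.3]
tcp_rot: [-0.664, 0.748, 0.003, -0.0]
force: [-0.5, -0.5, -0.9]
finger_gap: 85.6
```

```bash
python3 -c "
from h import *
plan((490.5,-79,53),-96.6)"
```

```text
t2.00 tcp [487.8 -78.6 127.3] yaw [-96.76   0.24 179.71] F [-0.5 -0.5 -0.9] gap85.6 q [-0.24  0.03  1.64  0.    1.48  1.45]
dist 74.4 rot 0.4 rows 5 tool shift mm [ 0.4 -3.1 74.3] rot [ 0.005  0.004 -0.003]
[ 0.001  0.001 -0.001] [ 0.0001 -0.0006  0.0149]
[ 0.001  0.001 -0.001] [ 0.0001 -0.0006  0.0149]
[ 0.001  0.001 -0.001] [ 0.     -0.0006  0.0149]
[ 0.001  0.001 -0.001] [ 0.     -0.0006  0.0149]
[ 0.001  0.001 -0.001] [ 0.     -0.0006  0.0149]
```

Call:
{"method": "servo_tool", "body": {
  "commands": [
    [0.001,0.001,0,0,-0.001,0.02,0],
    [0.001,0.001,0,0,-0.001,0.02,0],
    [0.001,0.001,0,0,-0.001,0.02,0],
    [0.001,0.001,0,0,0,0.01,0],
    [0,0,0,0,0,0,0]
  ]
}}

```text
clock: 2.42
tcp_pos: [492.8, -81.4, 60.5]
tcp_rot: [-0.663, 0.749, -0.002, 0.001]
force: [-0.3, 0.1, -0.8]
finger_gap: 85.4
```

```bash
python3 -c "
from h import *
plan((490.5,-79,53),-96.6)
cv2.imwrite('pics/w3.png',manip.snapshot('wrist')[:,:,::-1])"
```

```text
t2.42 tcp [492.8 -81.4  60.5] yaw [-9.7000e+01 -5.0000e-02 -1.7973e+02] F [-0.3  0.1 -0.8] gap85.4 q [-0.24  0.11  1.69 -0.    1.34  1.46]
dist 8.2 rot 0.5 rows 5 tool shift mm [-2.1  2.6  7.5] rot [-0.005 -0.001 -0.007]
[-0.001 -0.    -0.001] [-0.0004  0.0005  0.0015]
[-0.001 -0.    -0.001] [-0.0004  0.0005  0.0015]
[-0.001 -0.    -0.001] [-0.0004  0.0005  0.0015]
[-0.001 -0.    -0.001] [-0.0004  0.0005  0.0015]
[-0.001 -0.    -0.001] [-0.0004  0.0005  0.0015]
```

View pics/w3.png

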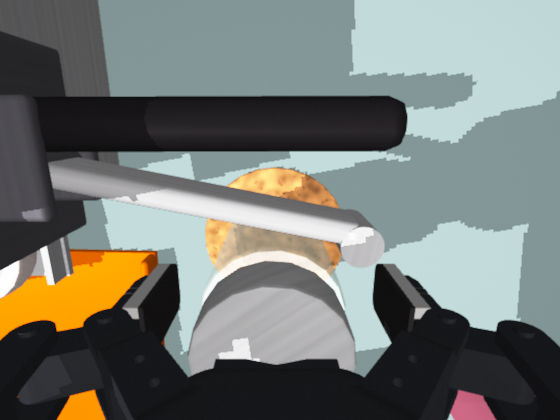

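The wrist picture shows the jar lid centred at column 272, and the finger midline is at 276, so it is well between the pads. Closing now.

Call:
{"method": "servo_tool", "body": {
  "commands": [
    [-0.002,0,-0.002,-0.001,0.001,0.006,0],
    [-0.002,0,-0.002,-0.001,0,0,255],
    [0,0,0,0,0,0,255],
    [0,0,0,0,0,0,255],
    [0,0,0,0,0,0,255]
  ],
  "newtons": 30
}}

```text
clock: 2.88
tcp_pos: [495.2, -80.0, 60.4]
tcp_rot: [-0.664, 0.748, -0.004, 0.002]
force: [0.1, 0.0, -1.2]
finger_gap: 57.2
```

Call:
{"method": "servo_tool", "body": {
  "commands": [
    [0,0,0,0,0,0,255],
    [0,0,0,0,0,0,255],
    [0,0,0,0,0,0,255]
  ]
}}

```text
clock: 3.13
tcp_pos: [495.2, -79.9, 60.7]
tcp_rot: [-0.664, 0.747, -0.004, 0.002]
force: [0.2, 0.1, -1.3]
finger_gap: 57.4
```

```bash
python3 -c "
from h import *
st()
cv2.imwrite('pics/w4.png',manip.snapshot('wrist')[:,:,::-1])"
```

```text
t3.13 tcp [495.2 -79.9  60.7] yaw [-9.6750e+01 -1.1000e-01 -1.7949e+02] F [ 0.2  0.1 -1.3] gap57.4 q [-0.23  0.11  1.69 -0.    1.33  1.46]
```

View pics/w4.png

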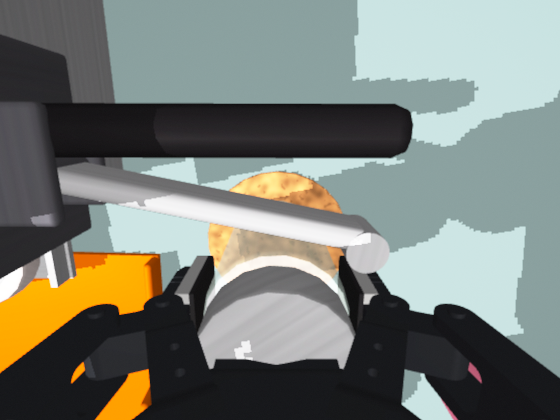

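Call:
{"method": "servo_tool", "body": {
  "commands": [
    [0,0,0,0,0.002,-0.006,255],
    [0,0,0,0,0.005,-0.008,255],
    [0,0,0,0,0.007,-0.008,255],
    [0,0,0,0.005,0.004,-0.004,255],
    [0,0,0,0.012,0,0,255]
  ],
  "newtons": 40
}}

```text
clock: 3.6
tcp_pos: [473.2, -93.5, 89.1]
tcp_rot: [-0.665, 0.747, -0.003, 0.002]
force: [0.0, -0.3, -1.7]
finger_gap: 57.1
```

```bash
python3 -c "
from h import *
plan((472,-212,84),-96.6,cap=20)"
```

```text
t3.60 tcp [473.2 -93.5  89.1] yaw [-9.6610e+01 -8.0000e-02 -1.7956e+02] F [ 0.  -0.3 -1.7] gap57.1 q [-0.27  0.02  1.72 -0.    1.39  1.41]
dist 118.6 rot 0.4 rows 6 tool shift mm [117.8 -12.4   5.3] rot [-0.008 -0.001 -0.   ]
[-0.001 -0.    -0.   ] [ 0.0196 -0.0021  0.0009]
[-0.001 -0.    -0.   ] [ 0.0196 -0.0021  0.0009]
[-0.001 -0.    -0.   ] [ 0.0196 -0.0021  0.0009]
[-0.001 -0.    -0.   ] [ 0.0196 -0.0021  0.0009]
[-0.001 -0.    -0.   ] [ 0.0196 -0.0021  0.0009]
[-0.001 -0.    -0.   ] [ 0.0196 -0.0021  0.0009]
```

Call:
{"method": "servo_tool", "body": {
  "commands": [
    [-0.001,0,0,0.02,0,0,255],
    [-0.001,0,0,0.022,-0.001,0,255],
    [-0.001,0,0,0.022,-0.001,0,255],
    [-0.001,0,0,0.022,-0.001,0,255],
    [0,0,0,0.012,0,0,255]
  ]
}}

```text
clock: 4.02
tcp_pos: [463.6, -195.8, 93.5]
tcp_rot: [-0.666, 0.746, -0.004, 0.002]
force: [-0.1, 0.8, -2.4]
finger_gap: 57.2
```

Call:
{"method": "servo_tool", "body": {
  "commands": [
    [0,0,0,0.008,0,0.002,255],
    [0,0,0,0,0,0.006,255],
    [0,0,0,0,0,0,255]
  ]
}}

```text
clock: 4.27
tcp_pos: [461.7, -207.2, 86.2]
tcp_rot: [-0.665, 0.747, -0.005, 0.002]
force: [-0.5, 0.3, -1.8]
finger_gap: 57.6
```

```bash
python3 -c "
from h import *
plan((472,-212,59.5),-96.6,cap=20)
cv2.imwrite('pics/s5.png',manip.snapshot('side')[:,:,::-1])"
```

```text
t4.27 tcp [ 461.7 -207.2   86.2] yaw [ -96.66   -0.25 -179.42] F [-0.5  0.3 -1.8] gap57.6 q [-0.49  0.09  1.66 -0.    1.38  1.19]
dist 29.1 rot 0.6 rows 5 tool shift mm [  3.5 -10.5  26.9] rot [-0.01  -0.004 -0.001]
[-0.002 -0.001 -0.   ] [ 0.0007 -0.0021  0.0054]
[-0.002 -0.001 -0.   ] [ 0.0007 -0.0021  0.0054]
[-0.002 -0.001 -0.   ] [ 0.0007 -0.0021  0.0054]
[-0.002 -0.001 -0.   ] [ 0.0007 -0.0021  0.0054]
[-0.002 -0.001 -0.   ] [ 0.0007 -0.0021  0.0054]
```

View pics/s5.png

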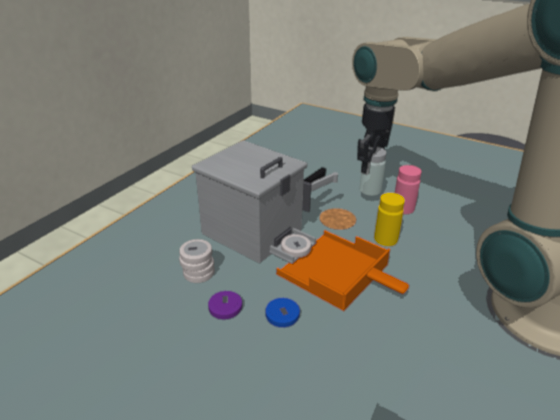

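Call:
{"method": "servo_tool", "body": {
  "commands": [
    [-0.003,-0.001,0,0,0,0.01,255],
    [-0.003,-0.001,0,0,0,0.009,255],
    [0,0,0,0,0,0.005,255],
    [0,0,0,0,0,0,255]
  ]
}}

```text
clock: 4.65
tcp_pos: [462.4, -204.6, 60.1]
tcp_rot: [-0.666, 0.746, -0.002, 0.001]
force: [-0.4, 0.3, -2.0]
finger_gap: 57.2
```

```bash
python3 -c "
from h import *
plan((472,-212,58),-96.6,cap=20)
a=cv2.imread('pics/s5.png')[180:260,280:400];cv2.imwrite('pics/s5c.png',cv2.resize(a,None,fx=6,fy=6,interpolation=cv2.INTER_CUBIC))"
```

```text
t4.65 tcp [ 462.4 -204.6   60.1] yaw [-9.6440e+01 -1.0000e-01 -1.7979e+02] F [-0.4  0.3 -2. ] gap57.2 q [-0.49  0.13  1.67 -0.    1.34  1.19]
dist 12.3 rot 0.3 rows 5 tool shift mm [  6.3 -10.3   2.2] rot [-0.004 -0.002  0.003]
[-0.001 -0.     0.001] [ 0.0013 -0.0021  0.0004]
[-0.001 -0.     0.001] [ 0.0013 -0.0021  0.0004]
[-0.001 -0.     0.001] [ 0.0013 -0.0021  0.0004]
[-0.001 -0.     0.001] [ 0.0013 -0.0021  0.0004]
[-0.001 -0.     0.001] [ 0.0012 -0.0021  0.0004]
```

View pics/s5c.png

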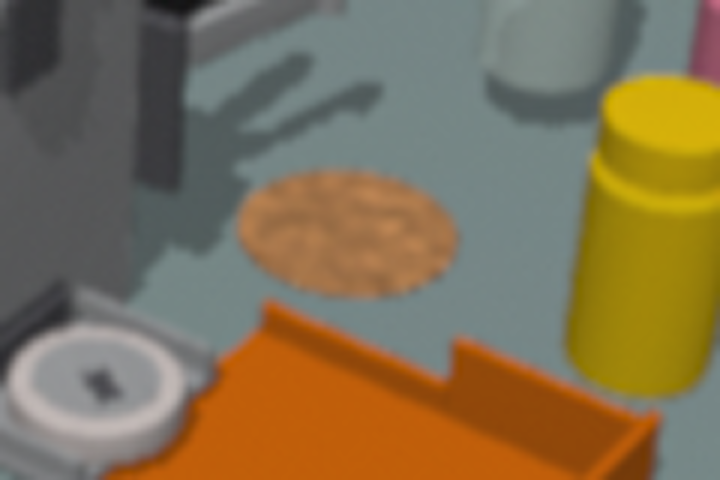

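Mat centre is at crop (348,232), which is side (338,218.7). Lowering the last 2 mm and releasing.

Call:
{"method": "servo_tool", "body": {
  "commands": [
    [0,0,0,0,0,0.003,255],
    [0,0,0,0,0,0.001,255],
    [0,0,0,0,0,0,255]
  ]
}}

```text
clock: 4.9
tcp_pos: [463.1, -204.2, 56.8]
tcp_rot: [-0.667, 0.745, -0.002, 0.001]
force: [0.2, 0.5, -1.8]
finger_gap: 57.2
```

```bash
python3 -c "
from h import *
st()
D=manip.camera_params('side');print(ray(D,(280+348.5/6-.5,180+232.5/6-.5),2)[:2])"
```

```text
t4.90 tcp [ 463.1 -204.2   56.8] yaw [-9.6360e+01 -1.3000e-01 -1.7975e+02] F [ 0.2  0.5 -1.8] gap57.2 q [-0.49  0.13  1.68 -0.    1.33  1.19]
[487.42322016 -81.57604249]
```

Call:
{"method": "servo_tool", "body": {
  "commands": [
    [0,0,0,0,0,0.002,255],
    [0,0,0,0,0,0,255]
  ]
}}

```text
clock: 5.07
tcp_pos: [463.8, -204.3, 57.1]
tcp_rot: [-0.667, 0.745, -0.003, 0.001]
force: [0.9, -0.7, -1.6]
finger_gap: 57.1
```

Call:
{"method": "servo_tool", "body": {
  "commands": [
    [0,0,0,0,0,0.002,255],
    [0,0,0,0,0,0,255]
  ]
}}

```text
clock: 5.23
tcp_pos: [465.0, -204.7, 56.8]
tcp_rot: [-0.667, 0.745, -0.005, 0.002]
force: [1.2, 0.6, -1.8]
finger_gap: 56.9
```

```bash
python3 -c "
from h import *
st()
a=manip.snapshot('side')[:,:,::-1];a=a[120:240,320:440];cv2.imwrite('pics/s6c.png',cv2.resize(a,None,fx=5,fy=5,interpolation=cv2.INTER_CUBIC))"
```

```text
t5.23 tcp [ 465.  -204.7   56.8] yaw [ -96.31   -0.24 -179.47] F [ 1.2  0.6 -1.8] gap56.9 q [-0.49  0.13  1.67 -0.    1.33  1.19]
```

View pics/s6c.png

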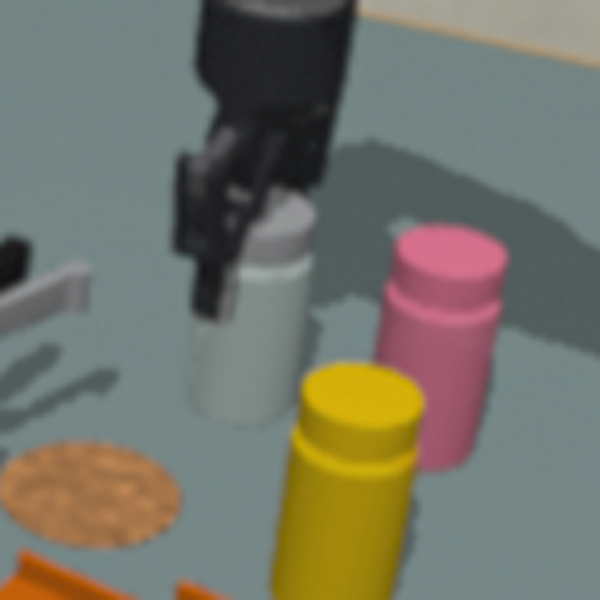

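Call:
{"method": "servo_tool", "body": {
  "commands": [
    [-0.005,-0.002,0,0,0,0.004,255],
    [0,0,0,0,0,0.001,255]
  ]
}}

```text
clock: 5.45
tcp_pos: [466.9, -205.6, 56.8]
tcp_rot: [-0.667, 0.745, -0.005, 0.001]
force: [0.4, 0.1, -2.9]
finger_gap: 57.2
```

Call:
{"method": "servo_tool", "body": {
  "commands": [
    [0,0,0,0,0,0,0],
    [0,0,0,0,0,0,0],
    [0,0,0,0,0,0,0],
    [0,0,0,0,0,0,0]
  ]
}}

```text
clock: 5.78
tcp_pos: [467.0, -205.6, 56.1]
tcp_rot: [-0.667, 0.745, -0.005, 0.001]
force: [0.7, -0.6, -0.4]
finger_gap: 85.5
```

```bash
python3 -c "
from h import *
st()
cv2.imwrite('pics/w7.png',manip.snapshot('wrist')[:,:,::-1])
a=manip.snapshot('side')[:,:,::-1];a=a[120:240,320:440];cv2.imwrite('pics/s7c.png',cv2.resize(a,None,fx=5,fy=5,interpolation=cv2.INTER_CUBIC))"
```

```text
t5.78 tcp [ 467.  -205.6   56.1] yaw [ -96.3    -0.24 -179.47] F [ 0.7 -0.6 -0.4] gap85.5 q [-0.49  0.14  1.67 -0.    1.32  1.19]
```

View pics/w7.png

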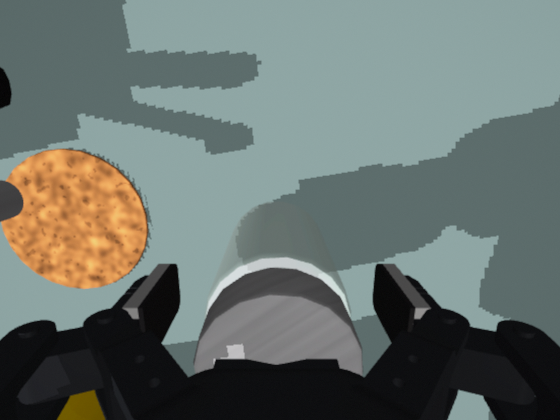

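View pics/s7c.png

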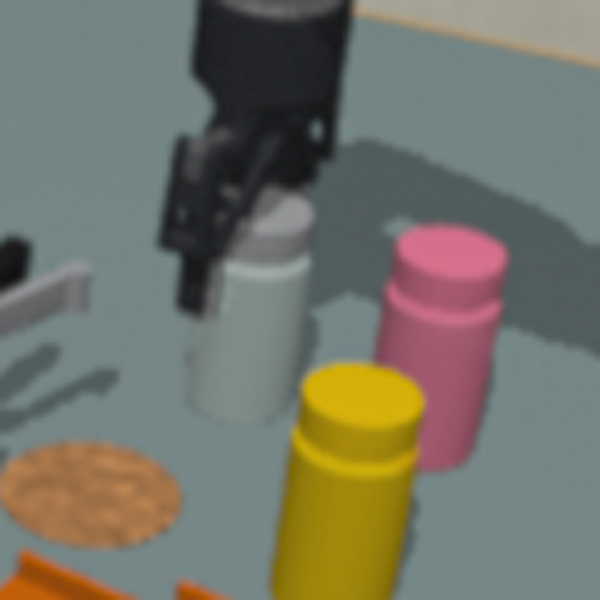

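Call:
{"method": "servo_tool", "body": {
  "commands": [
    [0,0,0,0,0,-0.02,0],
    [0,0,0,0,0,-0.03,0],
    [0,0,0,0,0,-0.035,0],
    [0,0,0,0,0,-0.03,0],
    [0,0,-0.05,0,0,-0.01,0]
  ]
}}

```text
clock: 6.3
tcp_pos: [462.8, -203.4, 179.4]
tcp_rot: [-0.685, 0.728, 0.002, -0.001]
force: [0.2, -0.3, 0.2]
finger_gap: 85.0
```

```bash
python3 -c "
from h import *
P=manip.camera_params('wrist');print('cam',-P['view'][:3,:3].T@P['view'][:3,3])
plan((545,-92,180),-6.6)
a=manip.snapshot('side')[:,:,::-1];a=a[120:240,320:440];cv2.imwrite('pics/s8c.png',cv2.resize(a,None,fx=5,fy=5,interpolation=cv2.INTER_CUBIC))"
```

```text
cam [ 532.06837052 -208.03353417  322.89956219]
t6.30 tcp [ 462.8 -203.4  179.4] yaw [-9.3460e+01  6.0000e-02  1.7977e+02] F [ 0.2 -0.3  0.2] gap85.0 q [-0.49  0.02  1.54 -0.    1.59  1.14]
dist 138.5 rot 86.9 rows 13 tool shift mm [-116.2  -75.3   -0.7] rot [ 0.002  0.004 -1.516]
[ 0.     0.    -0.117] [-0.0089 -0.0058 -0.0001]
[ 0.     0.    -0.117] [-0.0082 -0.0068 -0.0001]
[ 0.     0.    -0.117] [-0.0074 -0.0077 -0.0001]
[ 0.     0.    -0.117] [-0.0064 -0.0085 -0.0001]
[ 0.     0.    -0.117] [-0.0054 -0.0092 -0.0001]
[ 0.     0.    -0.117] [-0.0043 -0.0098 -0.0001]
[ 0.     0.    -0.117] [-0.0031 -0.0102 -0.0001]
[ 0.     0.    -0.117] [-0.0019 -0.0105 -0.0001]
[ 0.     0.    -0.117] [-0.0007 -0.0106 -0.0001]
[ 0.     0.    -0.117] [ 0.0006 -0.0106 -0.0001]
```

View pics/s8c.png

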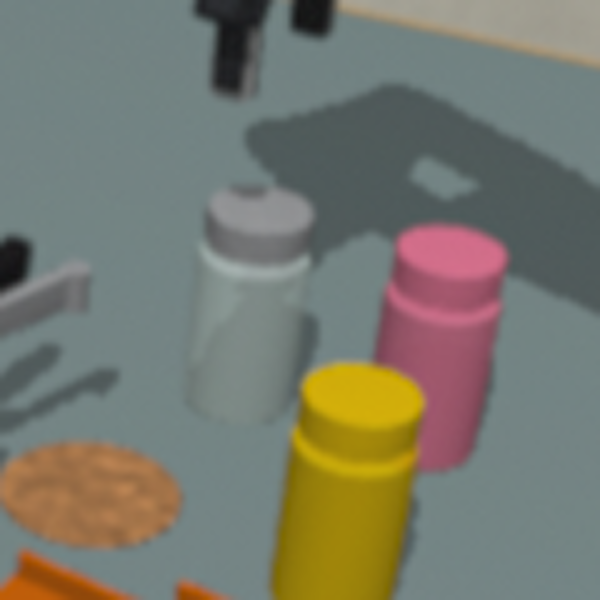

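The jar stands upright at its parking spot. Moving over the grip.

Call:
{"method": "servo_tool", "body": {
  "commands": [
    [0,0,-0.115,-0.009,-0.006,0,0],
    [0,0,-0.115,-0.008,-0.007,0,0],
    [0,0,-0.115,-0.0075,-0.008,0,0],
    [0,0,-0.115,-0.0065,-0.0085,0,0],
    [0,0,-0.115,-0.0055,-0.009,0,0]
  ]
}}

```text
clock: 6.77
tcp_pos: [494.9, -160.4, 177.4]
tcp_rot: [0.869, -0.495, -0.002, 0.001]
force: [0.0, 0.0, -0.4]
finger_gap: 85.2
```

Call:
{"method": "servo_tool", "body": {
  "commands": [
    [0,0,-0.117,-0.0043,-0.01,0,0],
    [0,0,-0.117,-0.003,-0.01,0,0],
    [0,0,-0.117,-0.002,-0.0105,0,0],
    [0,0,-0.117,-0.0007,-0.0105,0,0],
    [0,0,-0.117,0.0006,-0.0105,0,0]
  ]
}}

```text
clock: 7.18
tcp_pos: [524.8, -114.1, 169.8]
tcp_rot: [0.977, -0.211, -0.007, -0.0]
force: [0.3, -0.4, 0.2]
finger_gap: 85.5
```

```bash
python3 -c "
from h import *
plan((550,-92,165),-6.6)"
```

```text
t7.18 tcp [ 524.8 -114.1  169.8] yaw [-24.42   0.75 179.86] F [ 0.3 -0.4  0.2] gap85.5 q [-0.28  0.12  1.45 -0.    1.58  0.14]
dist 33.9 rot 17.8 rows 5 tool shift mm [ 13.9 -30.6   4.5] rot [ 0.     0.013 -0.311]
[ 0.     0.003 -0.062] [ 0.0028 -0.0061  0.0009]
[ 0.     0.003 -0.062] [ 0.0031 -0.0059  0.0009]
[ 0.     0.003 -0.062] [ 0.0035 -0.0057  0.0009]
[ 0.     0.003 -0.062] [ 0.0039 -0.0055  0.0009]
[ 0.     0.003 -0.062] [ 0.0042 -0.0052  0.0009]
```

Call:
{"method": "servo_tool", "body": {
  "commands": [
    [0,0.004,-0.08,0.003,-0.008,0,0],
    [0,0.004,-0.08,0.004,-0.008,0,0],
    [0,0.003,-0.08,0.005,-0.008,0,0],
    [0,0.003,-0.07,0.004,-0.006,0,0],
    [0,0,0,0,0,0,0]
  ]
}}

```text
clock: 7.6
tcp_pos: [548.7, -86.7, 161.6]
tcp_rot: [0.999, -0.048, -0.004, -0.001]
force: [0.3, -0.3, 0.7]
finger_gap: 85.4
```

```bash
python3 -c "
from h import *
plan((552,-92,165),-6.6)
P=manip.camera_params('wrist');np.save('w9.npy',P,allow_pickle=True)
cv2.imwrite('pics/w9.png',manip.snapshot('wrist')[:,:,::-1])"
```

```text
t7.60 tcp [548.7 -86.7 161.6] yaw [  -5.55    0.52 -179.92] F [ 0.3 -0.3  0.7] gap85.4 q [-0.22  0.18  1.41  0.    1.57 -0.13]
dist 7.1 rot 1.2 rows 5 tool shift mm [ 3.8  5.  -3.5] rot [-0.001  0.009  0.018]
[-0.     0.002  0.004] [ 0.0008  0.001  -0.0007]
[-0.     0.002  0.004] [ 0.0008  0.001  -0.0007]
[-0.     0.002  0.004] [ 0.0008  0.001  -0.0007]
[-0.     0.002  0.004] [ 0.0008  0.001  -0.0007]
[-0.     0.002  0.004] [ 0.0008  0.001  -0.0007]
```

View pics/w9.png

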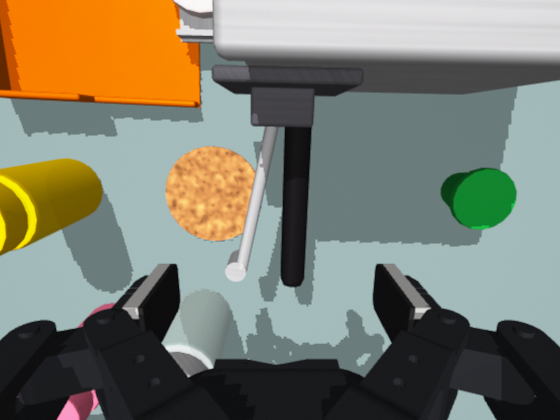

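```bash
python3 -c "
from h import *
P=np.load('w9.npy',allow_pickle=True).item()
for n,u,z in [('tip',(292,285),108),('+xface r250',(305.5,250),108),('-xface r250',(282,250),108),('+xface r140',(310.5,140),108),('-xface r140',(286,140),108),('trig tip',(236,272),106),('mat',(211.5,193),3)]:
    print(n,ray(P,u,z)[:2].round(1))
"
```

```text
tip [ 555.5 -125. ]
+xface r250 [ 566.4 -100.8]
-xface r250 [551.2 -99.4]
+xface r140 [574.5 -31.5]
-xface r140 [560.1 -30.1]
trig tip [ 519. -113.]
mat [487. -78.]
```

Call:
{"method": "servo_tool", "body": {
  "commands": [
    [0,0.006,0.018,0.004,0.002,0.01,0],
    [0,0.003,0,0.002,0.001,0.02,0],
    [0,0,0,0,0,0.02,0],
    [0,0,0,0,0,0,0]
  ]
}}

```text
clock: 7.98
tcp_pos: [552.8, -91.9, 108.2]
tcp_rot: [0.998, -0.066, -0.001, -0.0]
force: [-0.9, -0.2, -0.5]
finger_gap: 85.5
```

```bash
python3 -c "
from h import *
plan((554.6,-89.6,73),-6.6)"
```

```text
t7.98 tcp [552.8 -91.9 108.2] yaw [-7.5700e+00  9.0000e-02 -1.7997e+02] F [-0.9 -0.2 -0.5] gap85.5 q [-0.23  0.22  1.46  0.    1.46 -0.1 ]
dist 35.4 rot 1.0 rows 5 tool shift mm [ 1.6 -2.5 35.2] rot [-0.     0.002 -0.017]
[-0.     0.    -0.003] [ 0.0003 -0.0005  0.007 ]
[-0.     0.    -0.003] [ 0.0003 -0.0005  0.007 ]
[-0.     0.    -0.003] [ 0.0003 -0.0005  0.007 ]
[-0.     0.    -0.003] [ 0.0003 -0.0005  0.007 ]
[-0.     0.    -0.003] [ 0.0003 -0.0005  0.007 ]
```

Call:
{"method": "servo_tool", "body": {
  "commands": [
    [0,0,-0.006,0.001,-0.001,0.014,0],
    [0,0,-0.006,0.001,-0.001,0.014,0],
    [0,0,-0.004,0,0,0.006,0],
    [0,0,0,0,0,0,0]
  ]
}}

```text
clock: 8.32
tcp_pos: [554.0, -91.7, 74.0]
tcp_rot: [0.998, -0.063, -0.001, -0.0]
force: [0.4, -0.6, -0.1]
finger_gap: 85.6
```

```bash
python3 -c "
from h import *
plan((554.6,-89.6,73),-6.6)
cv2.imwrite('pics/w10.png',manip.snapshot('wrist')[:,:,::-1])"
```

```text
t8.32 tcp [554.  -91.7  74. ] yaw [-7.17e+00  1.70e-01 -1.80e+02] F [ 0.4 -0.6 -0.1] gap85.6 q [-0.23  0.26  1.49 -0.    1.39 -0.1 ]
dist 2.4 rot 0.6 rows 5 tool shift mm [ 0.4 -2.1  1. ] rot [-0.     0.003 -0.01 ]
[-0.     0.001 -0.002] [ 0.0001 -0.0004  0.0002]
[-0.     0.001 -0.002] [ 0.0001 -0.0004  0.0002]
[-0.     0.001 -0.002] [ 0.0001 -0.0004  0.0002]
[-0.     0.001 -0.002] [ 0.0001 -0.0004  0.0002]
[-0.     0.001 -0.002] [ 0.0001 -0.0004  0.0002]
```

View pics/w10.png

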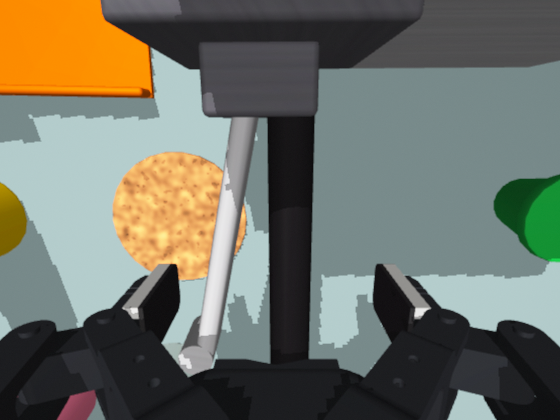

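Call:
{"method": "servo_tool", "body": {
  "commands": [
    [0,0,0,0,0,0,80],
    [0,0,0,0,0,0,110],
    [0,0,0,0,0,0,125],
    [0,0,0,0,0,0,140],
    [0,0,0,0,0,0,150]
  ],
  "newtons": 50
}}

```text
clock: 8.78
tcp_pos: [552.2, -92.6, 79.4]
tcp_rot: [0.998, -0.064, -0.003, 0.001]
force: [-2.9, 1.4, -2.1]
finger_gap: 35.3
```

Call:
{"method": "servo_tool", "body": {
  "commands": [
    [0,0,0,0,0,0,160],
    [0,0,0,0,0,0,170],
    [0,0,0,0,0,0,180],
    [0,0,0,0,0,0,190],
    [0,0,0,0,0,0,200]
  ]
}}

```text
clock: 9.2
tcp_pos: [554.8, -93.2, 80.5]
tcp_rot: [0.998, -0.064, 0.001, 0.001]
force: [-0.1, 0.0, -3.2]
finger_gap: 23.9
```

```bash
python3 -c "
from h import *
st()
cv2.imwrite('pics/w11.png',manip.snapshot('wrist')[:,:,::-1])"
```

```text
t9.20 tcp [554.8 -93.2  80.5] yaw [-7.3200e+00 -1.1000e-01  1.7986e+02] F [-0.1  0.  -3.2] gap23.9 q [-0.23  0.26  1.48 -0.    1.4  -0.1 ]
```

View pics/w11.png

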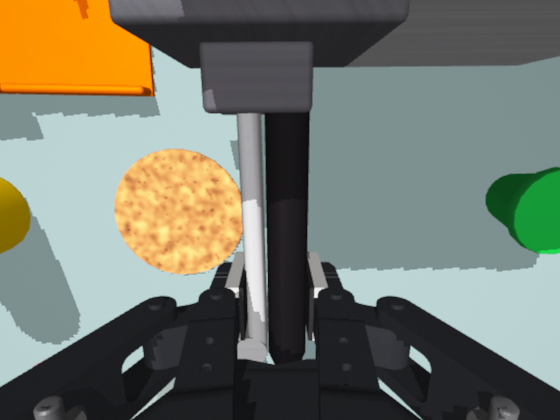

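Call:
{"method": "servo_tool", "body": {
  "commands": [
    [0,0,0,0,0,0,210],
    [0,0,0,0,0,0,210],
    [0,0,0,0,0,0,210]
  ]
}}

```text
clock: 9.5
tcp_pos: [554.8, -93.2, 80.5]
tcp_rot: [0.998, -0.064, 0.001, 0.001]
force: [3.1, -1.4, -3.9]
finger_gap: 23.8
```

```bash
python3 -c "
from h import *
st()
a=manip.snapshot('side')[140:320,180:440,::-1]; cv2.imwrite('pics/s12c.png',cv2.resize(a,None,fx=3,fy=3,interpolation=cv2.INTER_CUBIC))"
```

```text
t9.50 tcp [554.8 -93.2  80.5] yaw [-7.2900e+00 -1.1000e-01  1.7985e+02] F [ 3.1 -1.4 -3.9] gap23.8 q [-0.23  0.26  1.48 -0.    1.4  -0.1 ]
```

View pics/s12c.png

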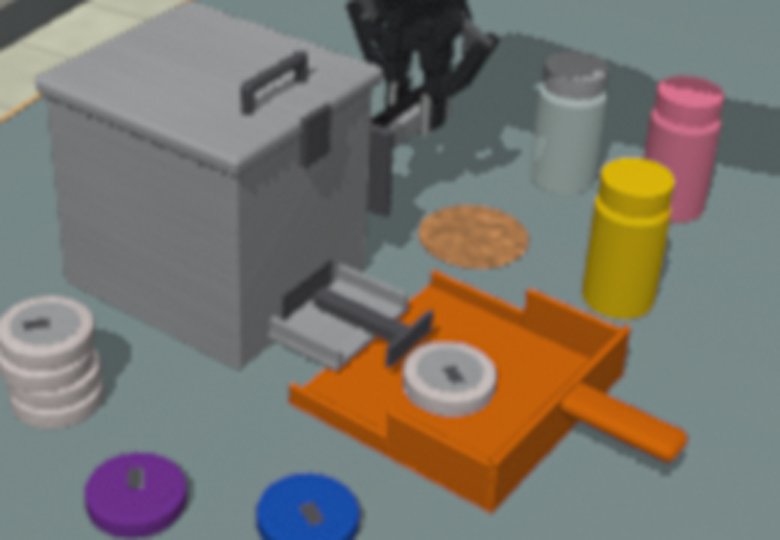

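The can is off the shelf and lies in the dustpan at crop (450,375), with the ejector fully out. Releasing the trigger.

Call:
{"method": "servo_tool", "body": {
  "commands": [
    [0,0,0,0,0,0,150],
    [0,0,0,0,0,0,120],
    [0,0,0,0,0,0,80],
    [0,0,0,0,0,0,0],
    [0,0,0,0,0,0,0]
  ]
}}

```text
clock: 9.97
tcp_pos: [555.3, -93.3, 82.8]
tcp_rot: [0.998, -0.065, 0.002, 0.001]
force: [0.2, -0.2, -0.2]
finger_gap: 79.3
```

Call:
{"method": "servo_tool", "body": {
  "commands": [
    [0,0,0,0,0,0,0],
    [0,0,0,0,0,0,0],
    [0,0,0,0,0,0,0]
  ]
}}

```text
clock: 10.22
tcp_pos: [556.1, -93.6, 84.0]
tcp_rot: [0.998, -0.065, 0.003, 0.001]
force: [-0.6, 0.1, -0.4]
finger_gap: 85.4
```

```bash
python3 -c "
from h import *
st()
cv2.imwrite('pics/w13.png',manip.snapshot('wrist')[:,:,::-1])
D=manip.camera_params('side')
f=lambda u,v,z:ray(D,sd(u,v),z)[:2]
can=f(450,370,20); print('can',can.round(1))
print('lip corners',f(292,400,4).round(1),f(435,278,18).round(1),'rear corners',f(491,462,45).round(1),f(628,330,45).round(1),'rear-bottom',f(490,508,0).round(1))"
```

```text
t10.22 tcp [556.1 -93.6  84. ] yaw [ -7.47  -0.4  179.87] F [-0.6  0.1 -0.4] gap85.4 q [-0.23  0.25  1.48 -0.    1.4  -0.1 ]
can [421.2 106. ]
lip corners [509.8 175.7] [480.    9.4] rear corners [349.  201.8] [320.4  28.5] rear-bottom [348.3 195.7]
```

View pics/w13.png

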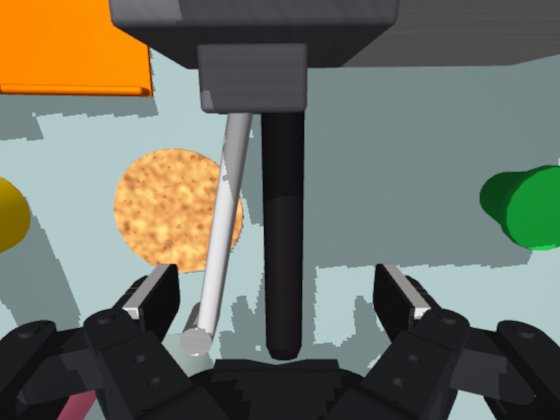

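Call:
{"method": "servo_tool", "body": {
  "commands": [
    [0,0,0,0,0,-0.015,0],
    [0,0,0,0,0,-0.025,0],
    [0,0,0,0,0,-0.03,0],
    [0,0,0,0,0,-0.025,0],
    [0,0,0.05,-0.006,0.009,-0.005,0]
  ]
}}

```text
clock: 10.68
tcp_pos: [546.9, -100.1, 184.1]
tcp_rot: [0.996, -0.089, -0.001, 0.001]
force: [-0.0, 0.2, -0.3]
finger_gap: 85.5
```

```bash
python3 -c "
from h import *
plan((463,-205,175),-96.6)"
```

```text
t10.68 tcp [ 546.9 -100.1  184.1] yaw [-1.0250e+01  6.0000e-02  1.7993e+02] F [-0.   0.2 -0.3] gap85.5 q [-0.25  0.16  1.38 -0.    1.6  -0.07]
dist 134.6 rot 86.4 rows 13 tool shift mm [-63.9 118.2   9.3] rot [ 0.002 -0.     1.507]
[ 0.    -0.     0.116] [-0.0049  0.0091  0.0007]
[ 0.    -0.     0.116] [-0.0038  0.0096  0.0007]
[ 0.    -0.     0.116] [-0.0027  0.01    0.0007]
[ 0.    -0.     0.116] [-0.0015  0.0102  0.0007]
[ 0.    -0.     0.116] [-0.0003  0.0103  0.0007]
[ 0.    -0.     0.116] [0.0009 0.0103 0.0007]
[ 0.    -0.     0.116] [0.0021 0.0101 0.0007]
[ 0.    -0.     0.116] [0.0032 0.0098 0.0007]
[ 0.    -0.     0.116] [0.0043 0.0094 0.0007]
[ 0.    -0.     0.116] [0.0054 0.0088 0.0007]
```

Call:
{"method": "servo_tool", "body": {
  "commands": [
    [0,0,0.116,-0.005,0.009,0.001,0],
    [0,0,0.116,-0.004,0.0095,0.001,0],
    [0,0,0.116,-0.0027,0.01,0.001,0],
    [0,0,0.116,-0.0015,0.01,0.001,0],
    [0,0,0.116,0,0.01,0.001,0]
  ]
}}

```text
clock: 11.1
tcp_pos: [515.3, -141.2, 184.1]
tcp_rot: [0.924, -0.381, 0.004, 0.0]
force: [-0.9, 0.6, 0.5]
finger_gap: 85.3
```

Call:
{"method": "servo_tool", "body": {
  "commands": [
    [0,0,0.116,0.001,0.01,0.001,0],
    [0,0,0.116,0.002,0.01,0.001,0],
    [0,0,0.116,0.003,0.01,0.001,0],
    [0,0,0.116,0.0045,0.009,0.001,0],
    [0,0,0.116,0.0055,0.009,0.001,0]
  ]
}}

```text
clock: 11.52
tcp_pos: [480.4, -182.2, 179.1]
tcp_rot: [0.767, -0.641, 0.004, -0.001]
force: [-0.3, 0.7, -0.3]
finger_gap: 85.5
```

```bash
python3 -c "
from h import *
plan((463,-205,175),-96.6)"
```

```text
t11.52 tcp [ 480.4 -182.2  179.1] yaw [ -79.79   -0.3  -179.57] F [-0.3  0.7 -0.3] gap85.5 q [-0.43  0.03  1.52  0.    1.57  0.96]
dist 29.0 rot 16.8 rows 5 tool shift mm [19.4 21.2  4. ] rot [-0.008 -0.004  0.293]
[-0.002 -0.001  0.059] [0.0039 0.0042 0.0008]
[-0.002 -0.001  0.059] [0.0041 0.004  0.0008]
[-0.002 -0.001  0.059] [0.0043 0.0038 0.0008]
[-0.002 -0.001  0.059] [0.0046 0.0035 0.0008]
[-0.002 -0.001  0.059] [0.0048 0.0032 0.0008]
```

Call:
{"method": "servo_tool", "body": {
  "commands": [
    [-0.002,-0.001,0.08,0.004,0.004,0.001,0],
    [-0.002,-0.001,0.08,0.005,0.004,0.001,0],
    [-0.002,-0.001,0.07,0.005,0.004,0.001,0],
    [-0.001,-0.001,0.05,0.004,0.003,0.005,0],
    [0,0,0,0,0,0,0]
  ]
}}

```text
clock: 11.93
tcp_pos: [464.5, -203.3, 171.0]
tcp_rot: [-0.662, 0.75, -0.001, 0.0]
force: [-0.8, -0.0, -0.7]
finger_gap: 85.0
```

```bash
python3 -c "
from h import *
plan((466,-205.5,58),-96.6)
P=manip.camera_params('wrist');np.save('w14.npy',P,allow_pickle=True)
cv2.imwrite('pics/w14.png',manip.snapshot('wrist')[:,:,::-1])"
```

```text
t11.93 tcp [ 464.5 -203.3  171. ] yaw [-9.7150e+01 -2.0000e-02 -1.7993e+02] F [-0.8 -0.  -0.7] gap85.0 q [-0.49  0.03  1.55  0.    1.57  1.21]
dist 113.0 rot 0.6 rows 5 tool shift mm [  1.9  -1.6 113. ] rot [-0.001 -0.    -0.01 ]
[-0.    -0.    -0.002] [ 0.0004 -0.0003  0.0226]
[-0.    -0.    -0.002] [ 0.0004 -0.0003  0.0226]
[-0.    -0.    -0.002] [ 0.0004 -0.0003  0.0226]
[-0.    -0.    -0.002] [ 0.0004 -0.0003  0.0226]
[-0.    -0.    -0.002] [ 0.0004 -0.0003  0.0226]
```

View pics/w14.png

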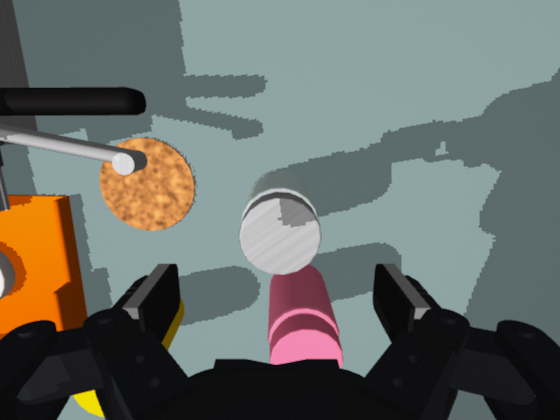

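```bash
python3 -c "
from h import *
P=np.load('w14.npy',allow_pickle=True).item()
for n,u,z in [('jarlid',(280.5,234),114),('mat',(148,184),3),('trig tip',(123,163),106)]:
    print(n,ray(P,u,z)[:2].round(1))
"
```

```text
jarlid [ 462.  -205.9]
mat [489.9 -81.4]
trig tip [ 519.3 -111.9]
```

Call:
{"method": "servo_tool", "body": {
  "commands": [
    [0,0,0.008,0.002,0.001,0.025,0],
    [0,0,0,0.001,0.001,0.03,0],
    [0,0,0,0,0.001,0.027,0],
    [0,0,0,0,0.001,0.014,0],
    [0,0,0,0,0,0,0]
  ]
}}

```text
clock: 12.4
tcp_pos: [463.9, -205.7, 76.1]
tcp_rot: [-0.664, 0.748, -0.005, 0.002]
force: [-1.6, -0.1, 0.6]
finger_gap: 85.5
```

```bash
python3 -c "
from h import *
plan((462.5,-206,59),-96.6)
cv2.imwrite('pics/w15.png',manip.snapshot('wrist')[:,:,::-1])"
```

```text
t12.40 tcp [ 463.9 -205.7   76.1] yaw [ -96.85   -0.18 -179.39] F [-1.6 -0.1  0.6] gap85.5 q [-0.49  0.11  1.66  0.    1.36  1.2 ]
dist 17.2 rot 0.7 rows 5 tool shift mm [ 0.4  1.5 17.1] rot [-0.011 -0.003 -0.004]
[-0.002 -0.001 -0.001] [0.0001 0.0003 0.0034]
[-0.002 -0.001 -0.001] [0.0001 0.0003 0.0034]
[-0.002 -0.001 -0.001] [0.0001 0.0003 0.0034]
[-0.002 -0.001 -0.001] [0.0001 0.0003 0.0034]
[-0.002 -0.001 -0.001] [0.0001 0.0003 0.0034]
```

View pics/w15.png

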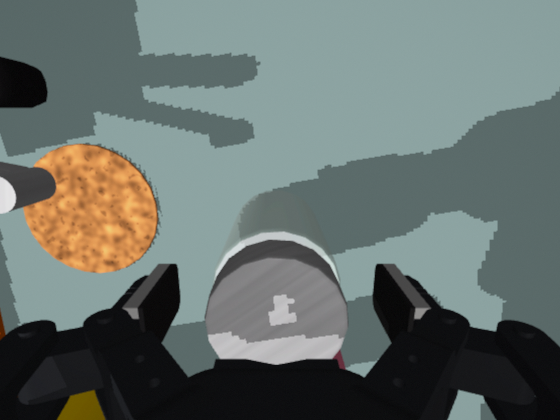

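Call:
{"method": "servo_tool", "body": {
  "commands": [
    [-0.006,-0.002,-0.002,0,0.001,0.01,0],
    [-0.004,-0.001,0,0,0.001,0.009,0],
    [0,0,0,0,0.001,0.003,0],
    [0,0,0,0,0,0,255],
    [0,0,0,0,0,0,255]
  ],
  "newtons": 30
}}

```text
clock: 12.87
tcp_pos: [464.3, -206.4, 58.2]
tcp_rot: [-0.666, 0.746, -0.004, 0.002]
force: [-0.4, -0.9, 0.5]
finger_gap: 64.0
```

Call:
{"method": "servo_tool", "body": {
  "commands": [
    [0,0,0,0,0,0,255],
    [0,0,0,0,0,0,255],
    [0,0,0,0,0,0,255],
    [0,0,0,0,0,0,255]
  ],
  "newtons": 40
}}

```text
clock: 13.2
tcp_pos: [465.0, -206.7, 59.6]
tcp_rot: [-0.666, 0.746, -0.005, 0.002]
force: [-0.2, -0.2, -1.8]
finger_gap: 56.9
```

```bash
python3 -c "
from h import *
st()
cv2.imwrite('pics/w16.png',manip.snapshot('wrist')[:,:,::-1])"
```

```text
t13.20 tcp [ 465.  -206.7   59.6] yaw [ -96.54   -0.21 -179.43] F [-0.2 -0.2 -1.8] gap56.9 q [-0.49  0.13  1.67  0.    1.33  1.19]
```

View pics/w16.png

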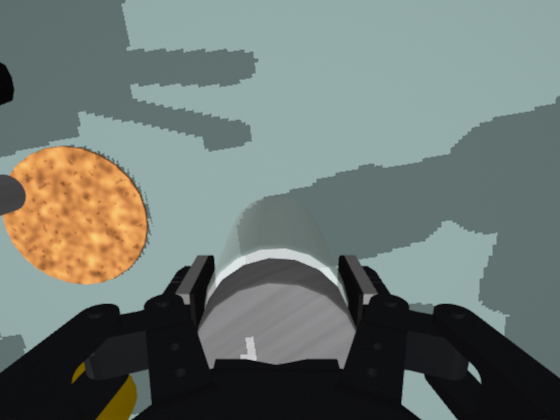

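Call:
{"method": "servo_tool", "body": {
  "commands": [
    [0,0,0,0,0,-0.008,255],
    [0,0,0,0,0,-0.008,255],
    [0,0,0,-0.01,0,-0.006,255],
    [0,0,0,-0.02,0,0,255],
    [0,0,0,-0.025,0,0,255]
  ]
}}

```text
clock: 13.67
tcp_pos: [471.0, -152.9, 84.9]
tcp_rot: [-0.663, 0.748, -0.006, 0.002]
force: [0.3, -0.4, -1.3]
finger_gap: 57.0
```

```bash
python3 -c "
from h import *
plan((477,-82,82),-96.6,cap=22)"
```

```text
t13.67 tcp [ 471.  -152.9   84.9] yaw [ -96.88   -0.27 -179.37] F [ 0.3 -0.4 -1.3] gap57.0 q [-0.39  0.06  1.69 -0.    1.38  1.3 ]
dist 71.2 rot 0.7 rows 5 tool shift mm [-71.1   2.5   2.5] rot [-0.011 -0.005 -0.005]
[-0.002 -0.001 -0.001] [-0.0142  0.0005  0.0005]
[-0.002 -0.001 -0.001] [-0.0142  0.0005  0.0005]
[-0.002 -0.001 -0.001] [-0.0142  0.0005  0.0005]
[-0.002 -0.001 -0.001] [-0.0142  0.0005  0.0005]
[-0.002 -0.001 -0.001] [-0.0142  0.0004  0.0006]
```

Call:
{"method": "servo_tool", "body": {
  "commands": [
    [0,0,0,-0.02,0.001,0,255],
    [0,0,0,-0.02,0.001,0,255],
    [0,0,0,-0.015,0,0,255],
    [0,0,0,-0.006,0,0,255],
    [0,0,0,0,0,0,255]
  ]
}}

```text
clock: 14.08
tcp_pos: [477.8, -83.4, 89.5]
tcp_rot: [-0.665, 0.747, -0.007, 0.004]
force: [0.1, 0.0, -1.3]
finger_gap: 57.0
```

```bash
python3 -c "
from h import *
plan((491,-80.5,82),-96.6,cap=22)
cv2.imwrite('pics/w17.png',manip.snapshot('wrist')[:,:,::-1])"
```

```text
t14.08 tcp [477.8 -83.4  89.5] yaw [ -96.65   -0.2  -179.03] F [ 0.1  0.  -1.3] gap57.0 q [-0.25  0.02  1.72 -0.    1.38  1.44]
dist 15.4 rot 1.0 rows 5 tool shift mm [ -4.4 -12.6   7.7] rot [-0.017 -0.004 -0.001]
[-0.003 -0.001 -0.   ] [-0.0009 -0.0025  0.0015]
[-0.003 -0.001 -0.   ] [-0.0009 -0.0025  0.0015]
[-0.003 -0.001 -0.   ] [-0.0009 -0.0025  0.0015]
[-0.003 -0.001 -0.   ] [-0.0009 -0.0025  0.0015]
[-0.003 -0.001 -0.   ] [-0.0009 -0.0026  0.0015]
```

View pics/w17.png

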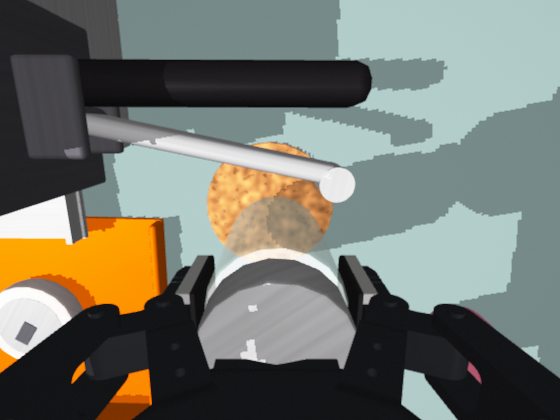

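Call:
{"method": "servo_tool", "body": {
  "commands": [
    [-0.004,0,0,-0.001,-0.004,0.002,255],
    [-0.004,0,0,-0.001,-0.005,0.003,255],
    [-0.002,0,0,-0.001,-0.003,0.007,255],
    [0,0,0,0,0,0.005,255],
    [0,0,0,0,0,0,255]
  ]
}}

```text
clock: 14.55
tcp_pos: [491.8, -85.1, 71.4]
tcp_rot: [-0.664, 0.748, -0.004, 0.001]
force: [0.4, 0.5, -2.4]
finger_gap: 56.7
```

```bash
python3 -c "
from h import *
plan((491,-80.5,63),-96.6,cap=22)
cv2.imwrite('pics/w18.png',manip.snapshot('wrist')[:,:,::-1])
a=manip.snapshot('side')[130:250,290:410,::-1]; cv2.imwrite('pics/s18c.png',cv2.resize(a,None,fx=5,fy=5,interpolation=cv2.INTER_CUBIC))"
```

```text
t14.55 tcp [491.8 -85.1  71.4] yaw [ -96.86   -0.27 -179.6 ] F [ 0.4  0.5 -2.4] gap56.7 q [-0.24  0.09  1.69 -0.    1.36  1.45]
dist 9.7 rot 0.5 rows 5 tool shift mm [-4.6  1.5  8.4] rot [-0.007 -0.005 -0.004]
[-0.001 -0.001 -0.001] [-0.0009  0.0003  0.0017]
[-0.001 -0.001 -0.001] [-0.0009  0.0003  0.0017]
[-0.001 -0.001 -0.001] [-0.0009  0.0003  0.0017]
[-0.001 -0.001 -0.001] [-0.0009  0.0003  0.0017]
[-0.001 -0.001 -0.001] [-0.0009  0.0003  0.0017]
```

View pics/w18.png

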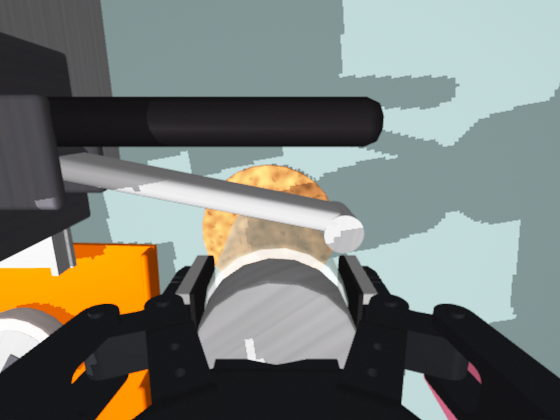

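View pics/s18c.png

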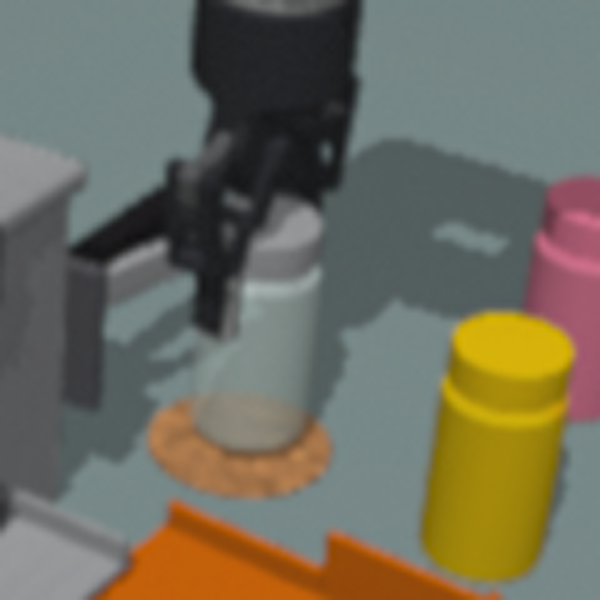

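Call:
{"method": "servo_tool", "body": {
  "commands": [
    [-0.002,-0.002,-0.002,-0.004,0.001,0.003,255],
    [-0.002,0,-0.002,-0.003,0,0.004,255],
    [0,0,0,0,0,0.002,255],
    [0,0,0,0,0,0,255]
  ]
}}

```text
clock: 14.98
tcp_pos: [491.7, -77.7, 62.5]
tcp_rot: [-0.665, 0.747, -0.002, 0.0]
force: [-0.4, 0.0, -2.1]
finger_gap: 57.0
```

```bash
python3 -c "
from h import *
plan((491,-80.5,62.5),-96.6,cap=22)"
```

```text
t14.98 tcp [491.7 -77.7  62.5] yaw [-9.6640e+01 -1.5000e-01 -1.7979e+02] F [-0.4  0.  -2.1] gap57.0 q [-0.23  0.1   1.7  -0.    1.34  1.46]
dist 2.9 rot 0.3 rows 5 tool shift mm [2.9 0.4 0.1] rot [-0.004 -0.003 -0.001]
[-0.001 -0.001 -0.   ] [0.0006 0.0001 0.    ]
[-0.001 -0.001 -0.   ] [0.0006 0.0001 0.    ]
[-0.001 -0.001 -0.   ] [0.0006 0.0001 0.    ]
[-0.001 -0.001 -0.   ] [0.0006 0.0001 0.    ]
[-0.001 -0.001 -0.   ] [0.0006 0.0001 0.    ]
```

Call:
{"method": "servo_tool", "body": {
  "commands": [
    [0,0,0,0.002,0,0.002,255],
    [0,0,0,0,0,0.002,255],
    [0,0,0,0,0,0,255]
  ]
}}

```text
clock: 15.23
tcp_pos: [493.1, -78.7, 62.8]
tcp_rot: [-0.665, 0.746, -0.003, 0.002]
force: [-0.3, -0.0, -1.5]
finger_gap: 57.1
```

Call:
{"method": "servo_tool", "body": {
  "commands": [
    [0,0,0,0,0,0,120],
    [0,0,0,0,0,0,60],
    [0,0,0,0,0,0,30],
    [0,0,0,0,0,0,0],
    [0,0,0,0,0,0,0]
  ]
}}

```text
clock: 15.65
tcp_pos: [493.8, -79.2, 63.6]
tcp_rot: [-0.665, 0.746, -0.004, 0.003]
force: [0.5, 0.0, 0.3]
finger_gap: 85.2
```

```bash
python3 -c "
from h import *
st()
cv2.imwrite('pics/w19.png',manip.snapshot('wrist')[:,:,::-1])
a=manip.snapshot('side')[130:250,290:410,::-1]; cv2.imwrite('pics/s19c.png',cv2.resize(a,None,fx=5,fy=5,interpolation=cv2.INTER_CUBIC))"
```

```text
t15.65 tcp [493.8 -79.2  63.6] yaw [-9.6580e+01 -7.0000e-02 -1.7941e+02] F [0.5 0.  0.3] gap85.2 q [-0.23  0.1   1.69  0.    1.34  1.45]
```

View pics/w19.png

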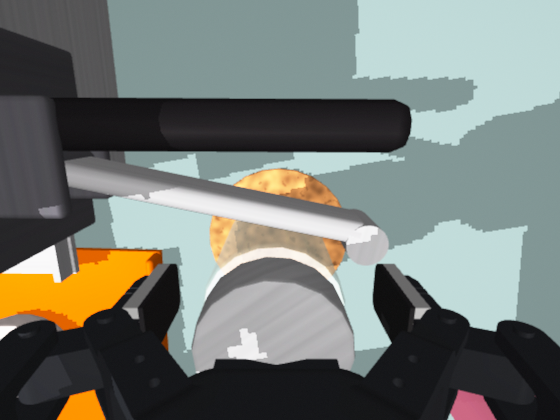

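View pics/s19c.png

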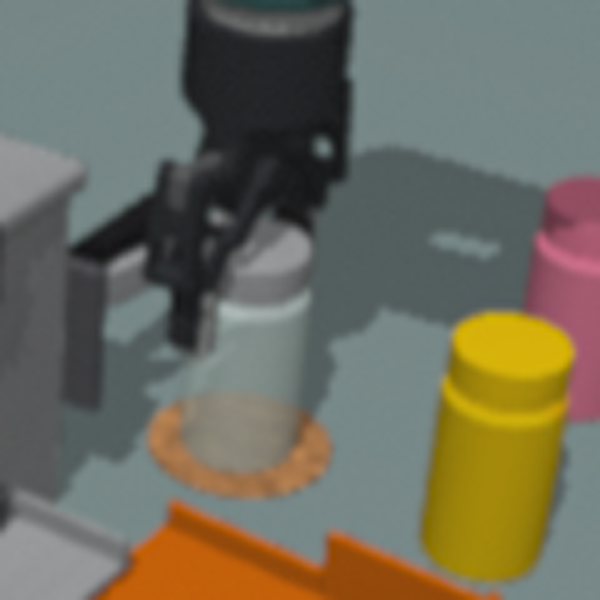

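The jar stands on the mat. Backing off straight up.

Call:
{"method": "servo_tool", "body": {
  "commands": [
    [0,0,0,0,0,-0.02,0],
    [0,0,0,0,0,-0.03,0],
    [0,0,0,0,0,-0.035,0],
    [0,0,0,0,0,-0.035,0],
    [0,0,0,0,0,-0.02,0]
  ]
}}

```text
clock: 16.17
tcp_pos: [488.7, -78.1, 201.5]
tcp_rot: [-0.665, 0.747, 0.002, -0.002]
force: [0.0, -0.3, 0.3]
finger_gap: 85.3
```

Call:
{"method": "servo_tool", "body": {
  "commands": [
    [0,0,0,0.01,0.01,-0.01,0],
    [0,0,0,0,0,0,0],
    [0,0,0,0,0,0,0]
  ]
}}

```text
clock: 16.42
tcp_pos: [479.6, -87.4, 218.3]
tcp_rot: [-0.665, 0.746, -0.002, 0.002]
force: [0.2, -0.1, 0.3]
finger_gap: 85.4
```

```bash
python3 -c "
from h import *
st()
P=manip.camera_params('wrist');np.save('w20.npy',P,allow_pickle=True)
cv2.imwrite('pics/w20.png',manip.snapshot('wrist')[:,:,::-1])
a=manip.snapshot('side')[140:320,180:440,::-1]; cv2.imwrite('pics/s20c.png',cv2.resize(a,None,fx=3,fy=3,interpolation=cv2.INTER_CUBIC))"
```

```text
t16.42 tcp [479.6 -87.4 218.3] yaw [-9.6570e+01 -3.0000e-02 -1.7969e+02] F [ 0.2 -0.1  0.3] gap85.4 q [-0.26 -0.05  1.53  0.    1.66  1.43]
```

View pics/w20.png

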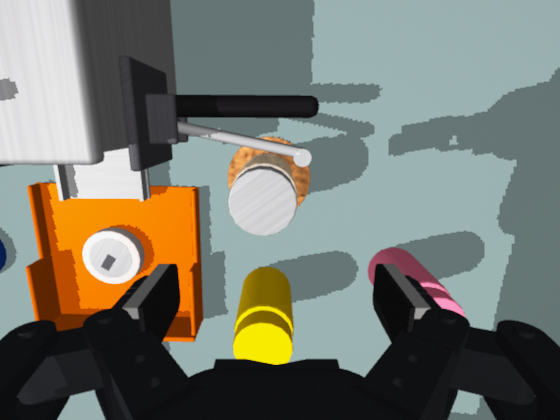

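View pics/s20c.png

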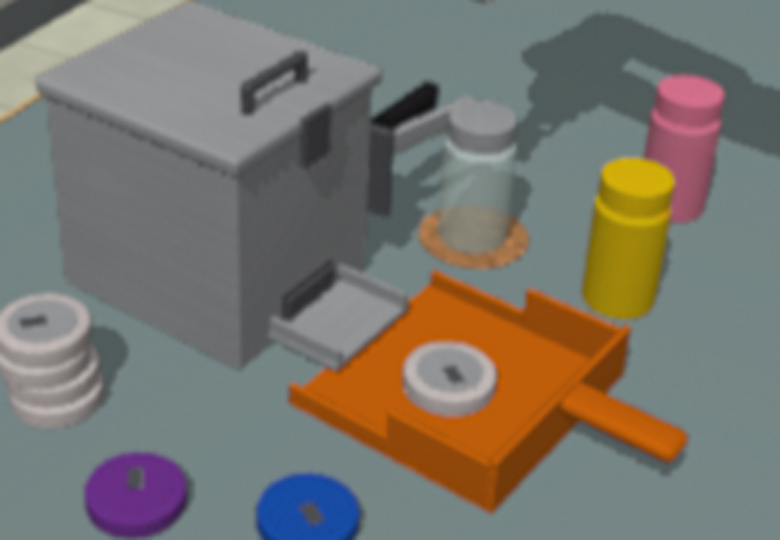

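```bash
python3 -c "
from h import *
P=np.load('w20.npy',allow_pickle=True).item()
for n,u,z in [('jarlid',(263,202),117),('mat',(269.5,177),3),('can',(113,254),20)]:
    print(n,ray(P,u,z)[:2].round(1))
D=manip.camera_params('side')
print(ray(D,sd(482,118),117)[:2])
print(manip.job_done())
"
```

```text
jarlid [489.5 -78.4]
mat [490.1 -81.2]
can [426.3 104.1]
[487.78674211 -76.442011  ]
the job is handed in; nothing more can be done
None
```

I parked the glass jar about 130 mm along crusher -y from its mat, then squeezed the trigger fully against the grip bar. The ejector pushed the can into the dustpan. I let the trigger spring back, returned the jar to its mat, lifted clear and handed in at about 16.5 s of the 61 s.

**Jar:** it stands upright on the mat. The wrist picture puts its centre about 3 mm from the mat's centre, and the side view agrees to within about 5 mm.

**Can:** it lies flat on the dustpan floor, about 75 mm in from the lip, and the gripper never went near it.

**Trigger:** when squeezed it looked parallel to the grip bar. Released, it is visibly back at rest.

**Surroundings:** the dustpan looks unmoved in the side view. The stopper was last seen in the wrist picture at release, and the robot went nowhere near it.

**Checks that disagreed:**
- The top can of the stack seemed to creep by 2–3 mm between side pictures, although the arm was never near it. That is well inside the 25 mm limit.
- Small downward steps with the gripper around the jar barely moved the tool. The jar was therefore set down by measured height, not by a clear contact force.
- The first wrist picture, taken while the arm was moving, differed by about 6 mm from the others, so I didn't rely on it.

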